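# Break the lid stay and shut the loaded battery case

### The job

Close the equipment case that holds the three orange battery modules. Its lid is propped open by a locked folding stay, so first push the yellow roller at the stay's knee down until the stay folds, then lower the lid fully shut without slamming it; leave the empty case open, its stay locked.

Things in the scene. Friction and masses are not known exactly. Their poses are not given: they have to be found in the camera images.
- loaded_case: Fixed grey steel case holding three orange modules: 150 (x) by 210 (y) by 110 mm high; origin under its centre, z up. Its lid hinges about the line along x at y +105, z 110: blue sheet 154 wide, 214 long, 8 thick, its underside through the hinge line. As found, the lid stands 75 degrees open, free edge up at z 320, leaning over the case; its outer face looks to +y and up, the case's front is -y.
- loaded_stay (a joint): Knee fold of that stay, outside the case's -x end: 0 locked, 0.14 straight, rising as it folds. Yellow roller on the knee (18 mm dia, 32 long along x): centre at x -105, y -26, z 141 in case frame when locked. About 3 to 8 N straight down moves it down about an arc (radius 80, centre y -95, z 100). 35 mm down is ample; the lid follows a few degrees. Folded stays folded; locked, it blocks the lid.
- loaded_lid (a joint): Angle (rad) the lid has closed about its hinge: 0 = as found (75 degrees open), 1.309 = fully shut on the rim, where it stops hard. Stiff hinge: the lid stays wherever it is left and takes about 0.2 to 0.7 Nm to lower, so push on its outer face (from the +y side and above); 160 mm from the hinge line a few N do it. The stay folds down further by itself as the lid is lowered.
- spare_knee (a point): Centre of the yellow roller on the knee of the other case, the empty one, which is otherwise the same and stands with its lid open too. It starts left or right of the loaded case and turned its own way. Leave it be: neither its stay nor its lid may be moved.

How it is judged:
On the way:
1. the loaded case's stay is broken at its knee (folded more than 0.4 rad from locked) while its lid is still mostly open (lid moved less than 0.5 rad) (value of joint loaded_stay above 0.4 rad and value of joint loaded_lid below 0.5 rad), for 0.05 s.
At the end, for the whole second after the job is handed in: The loaded case's lid is shut to within 0.06 rad (its free edge within about 12 mm of the rim) and at rest; the empty case's knee is within 15 mm of where it started, so that case is still propped open (value of joint loaded_lid above 1.25 rad and velocity of joint loaded_lid between -0.05 and 0.05 rad/s and distance of spare_knee from where it was at the start of the episode below 0.015 m); the robot touches nothing.
It fails at once if the loaded case's lid is slammed (closes faster than 4 rad/s) (velocity of joint loaded_lid above 4 rad/s).
It fails at once if the empty case's stay or lid is disturbed (its knee moved more than 15 mm) (distance of spare_knee from where it was at the start of the episode above 0.015 m).
It also fails if it takes over 43 s, if anything falls off the work surface, if the arm or the gripper's body presses on something with over 40 N, if the wrist force passes 120 N, or if a joint passes its speed limit or range.

### The arm

A 6-joint arm with a two-finger parallel gripper is mounted at the origin on the work surface. World frame = base frame: x ahead of the robot, y to its left, z up, the work surface at z = 0. Lengths are in m, angles in rad, forces in N, time in s.
With the tool pointing down it reaches from about 0.35 to 1 m from the base axis. Payload 7.1 kg.
Tool frame: the origin (TCP) lies at the very end of the fingers, on their centre line; the grasp point (between the pads) lies 19 mm behind it; z points along the fingers, y is the direction in which the jaws open and shut (so a half turn about z gives the same grasp; the last joint's range is limited). The gripper opens to 85 mm and grips with 20 to 120 N. Pads are 22 mm wide; open, the fingers measure 114 mm over their backs; the gripper's body (76 mm by 85 mm) begins 54 mm behind the grasp point. The pads swing forward as they close: fully open they stand 13 mm farther back than shut.
Start: joints at [-1.168, 0.423, 1.63, -0, 1.089, -0.019], TCP at [0.256, -0.57, 0.194] pointing down, gripper open.
Joint ranges: [-3, 3], [-0.9, 2.11], [0.09, 2.58], [-1.31, 4.45], [0.11, 2.69], [-2.54, 2.54]. Speed limits (rad/s): [2.39, 2.39, 3.01, 3.14, 3.14, 3.14].

### API

Orientations are given as a unit quaternion [w, x, y, z].
In Python, from rig import * gives the robot as it stands.
- The arm moves only by the tool step_arm, never from a script. Its argument "commands" is a list that holds one entry, the list of rows, each a list of 7 numbers: the shift along the tool's x, y, z in cm, then the turn, a rotation vector about the tool's x, y, z in degrees, then the finger opening in cm, from 0 to 8.54. In form: [[[dx, dy, dz, ax, ay, az, jaw], ...]]. A call has 1 to 20 rows; each row shifts and turns the commanded pose from where the row before left it, along the tool's axes as they then stand; what a row does not reach is not made up. A row lasts 1/10 s, in which the tool goes at most 50 mm and 8.59 degrees, less where a joint would pass 70% of its speed; a pose out of reach is approached as far as the arm can. A call is refused whole if a number of a shift passes 5 or a number of a turn 8.59, either way. A call with a gripper value outside its range is refused whole. The fingers move at their own pace and stop on an object; "grip_force" is the grip in N (left out, the last holds). Time passes only in rows, so rows that do not move let the fingers close. It gives the time, the measured TCP pose, the force and the opening at its end, in the units of the state.
- observe(): the state, without advancing time (a new reading comes with each control period).
- camera(name): name is "scene" or "side" or "wrist"; returns the picture (420x560x3 uint8, blue, green, red); there is no depth.
- camera_info(name): a dict with "vfov" (degrees; the focal length in pixels is half the picture's height over the tangent of half this angle, whatever the lens; pixels are square), "cx", "cy" (the principal point, pixels), "dist" ([k1, k2, p1, p2, k3] as OpenCV has them; the pictures are not rectified), "rvec" (rotation vector, rad) and "tvec" (3), from world to camera coordinates, as OpenCV has them; the wrist camera has in their place "hand_eye" (4x4, takes a point from camera to tool coordinates, whose origin is the TCP and whose axes are the flange's). Camera axes: x right, y down, z forward; pixel columns grow to the right and rows downward; lengths in m; the calibration is good to about 2 mm. A picture is of the moment at which its call begins: read the wrist's pose just before it. camera_info takes no time and is no camera call.
- finish_job(): hands the job in, once; it reports no verdict.
The state is a dict: "clock": time; "joint_positions": joint angles; "qvel": joint speeds; "effort": joint torques, N m; "position": TCP position; "tool_rot": TCP orientation; "wrist_force": force on the tool from outside, world axes, zero at the start; "torque": the same for the moment, N m; "grip_width": finger opening in m.
Only numpy, scipy, OpenCV 4.12 (cv2) and the standard library are available. Lean on these libraries where they do the work, as an engineer would, in place of code of your own. Each camera call takes 0.05 s, during which the arm holds its last target.

## Working session

There is one attempt and no reset: what is moved stays moved. The work goes in short steps, Python scripts to look and compute and a tool call to move; the robot and the scene stay as the last step left them, time stands still between calls to the robot, and variables do not carry over. Pictures are saved under pics/ and viewed, and the job is handed in when it is done.

Besides the shell and the picture viewer there is one more tool, called after "Request:" in YAML: its name, and indented under it one key for each argument. step_arm: Moves the arm, as the interface text tells. Its arguments: {"type":"object","properties":{"commands":{"type":"array","items":{"type":"array","items":{"type":"array","items":{"type":"number"}}}},"grip_force":{"type":"number"}},"required":["commands"]}

```bash
ls; mkdir -p pics; python3 - <<'E'
from rig import *
import cv2
s=observe();print(s)
for n in ["scene","side","wrist"]:
    cv2.imwrite(f"pics/{n}0.png",camera(n));print(n,camera_info(n))
E
```

```text
pics
{'clock': 0.0, 'joint_positions': array([-1.16803519e+00,  4.23819719e-01,  1.63071728e+00, -5.90169145e-06,
        1.08860486e+00, -1.89966420e-02]), 'qvel': array([ 1.62252655e-04, -1.98413262e-03,  3.62883385e-04,  1.11605300e-03,
       -1.33114015e-05, -3.42796085e-04]), 'effort': array([-9.26930115e-04, -5.57390106e+01, -2.81746888e+01, -1.87216615e-04,
        7.40792340e-03,  1.03830041e-05]), 'position': array([ 0.25563382, -0.56965078,  0.19344821]), 'tool_rot': array([-7.59889569e-04,  9.77846743e-01,  2.09320679e-01, -1.50287773e-04]), 'wrist_force': array([0.06276933, 0.58250473, 0.26260454]), 'torque': array([-0.01520043,  0.03828354,  0.00763613]), 'grip_width': 0.08569138744968269}
scene {'vfov': 46.30051579635388, 'cx': 285.0292902948699, 'cy': 212.51471087046323, 'dist': array([-0.08178359,  0.        ,  0.        ,  0.        ,  0.        ]), 'rvec': array([ 2.25526858,  1.38004668, -0.3712738 ]), 'tvec': array([-0.28149949, -0.35057057,  1.31437859])}
side {'vfov': 50.919621669745695, 'cx': 275.4428777779128, 'cy': 212.22749464777232, 'dist': array([-0.14027015,  0.        ,  0.        ,  0.        ,  0.        ]), 'rvec': array([ 2.38299234, -0.21335086,  0.07652596]), 'tvec': array([-0.52383352,  0.1556513 ,  0.87289019])}
wrist {'vfov': 58.386110220538754, 'cx': 280.60005804887965, 'cy': 205.54369932174865, 'dist': array([-0.06771443,  0.        ,  0.        ,  0.        ,  0.        ]), 'hand_eye': array([[ 9.00265368e-05, -9.50322318e-01, -3.11267544e-01,
         7.98312923e-02],
       [ 9.99999980e-01,  3.02395520e-05,  1.96902038e-04,
        -6.82417413e-04],
       [-1.77707811e-04, -3.11267555e-01,  9.50322302e-01,
        -1.79409349e-01],
       [ 0.00000000e+00,  0.00000000e+00,  0.00000000e+00,
         1.00000000e+00]])}
```

View pics/scene0.png

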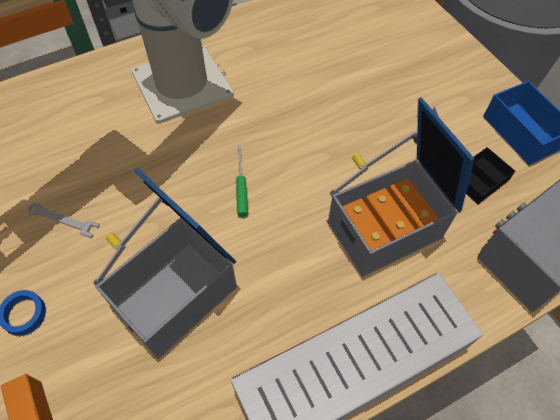

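View pics/side0.png

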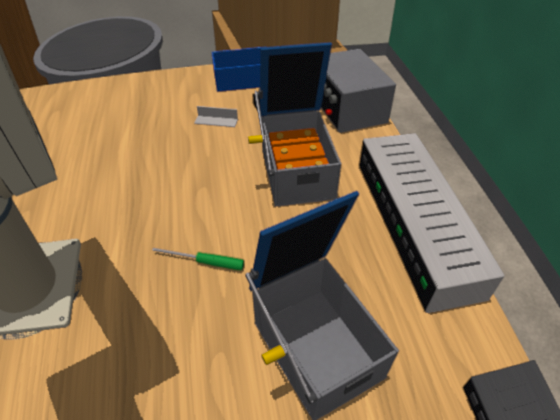

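View pics/wrist0.png

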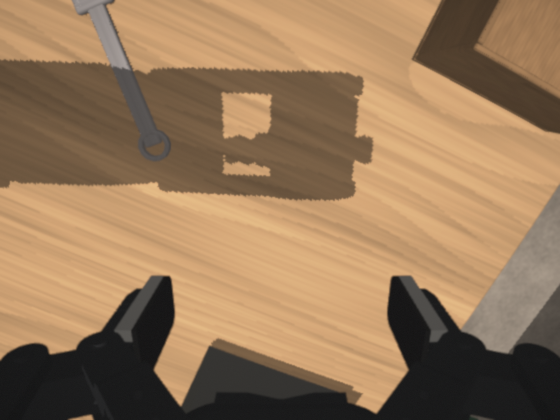

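The orange modules are in the case at +y (scene ~(395,215), side ~(300,150)). Its roller is at scene (360,161) and side (256,139). The empty case's roller is at scene (114,240) and side (273,355). Next I'll triangulate.

```bash
cat > h.py <<'E'
import numpy as np, cv2
from rig import *
def cam(n):
    i=camera_info(n); f=210/np.tan(np.radians(i['vfov'])/2)
    K=np.array([[f,0,i['cx']],[0,f,i['cy']],[0,0,1]]);R=cv2.Rodrigues(i['rvec'])[0]
    return K,i['dist'],R,i['tvec']
def ray(n,p):
    K,d,R,t=cam(n);u=cv2.undistortPoints(np.array([[p]],float),K,d)[0,0]
    v=R.T@np.array([u[0],u[1],1]);return -R.T@t,v/np.linalg.norm(v)
def onz(n,p,z):
    o,v=ray(n,p);return o+v*(z-o[2])/v[2]
def tri(ps):
    A=0;b=0;L=[ray(n,p) for n,p in ps.items()]
    for o,v in L:
        M=np.eye(3)-np.outer(v,v);A=A+M;b=b+M@o
    x=np.linalg.solve(A,b);return x,[np.linalg.norm(np.cross(x-o,v)) for o,v in L]
def proj(n,X):
    K,d,R,t=cam(n);return cv2.projectPoints(np.array(X,float).reshape(-1,1,3),cv2.Rodrigues(R)[0],t,K,d)[0][:,0]
def yellow(im):
    h=cv2.cvtColor(im,cv2.COLOR_BGR2HSV);m=cv2.inRange(h,(24,180,90),(34,255,255))
    n,l,s,c=cv2.connectedComponentsWithStats(m);return [(s[i,4],c[i].round(1)) for i in range(1,n) if s[i,4]>25]
E
python3 - <<'E'
from h import *
for n in ["scene","side"]:
    im=cv2.imread(f"pics/{n}0.png");print(n,yellow(im))
    c=im[90:290,310:490] if n=="scene" else im[30:210,235:355]
    cv2.imwrite(f"pics/{n}_crop.png",cv2.resize(c,None,fx=3 if n=="scene" else 3.3,fy=3 if n=="scene" else 3.3,interpolation=cv2.INTER_CUBIC))
E
```

```text
scene [(np.int32(85), array([358.1, 159.9])), (np.int32(107), array([112.7, 239.3]))]
side [(np.int32(81), array([255. , 138.7])), (np.int32(232), array([273.1, 354.3]))]
```

View pics/scene_crop.png

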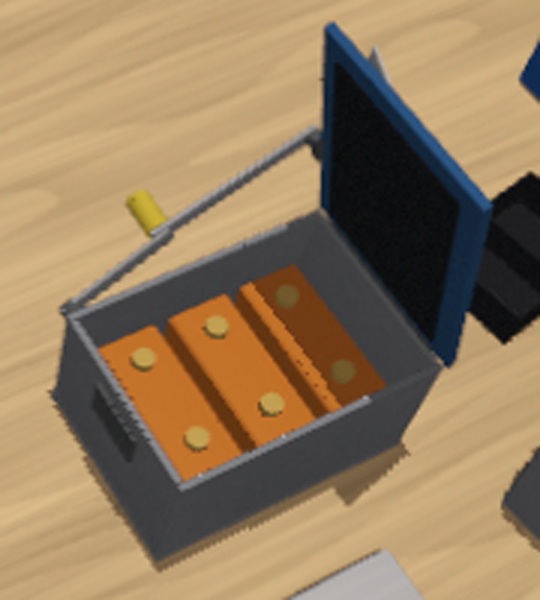

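View pics/side_crop.png

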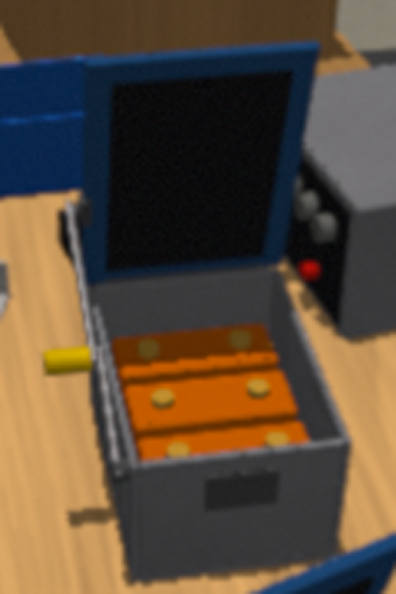

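```bash
python3 - <<'E'
from h import *
np.set_printoptions(precision=4,suppress=True)
FL,FR,BR,BL=[onz("scene",p,.11) for p in [(334,195),(371,252.3),(456,212.7),(416.7,160.7)]]
print("rim",FL,FR,BR,BL)
print("side rim",onz("side",(272,171.8),.11),onz("side",(340.2,163.3),.11))
for e in (FR-FL,BR-BL,BR-FR,BL-FL): print(np.linalg.norm(e),np.degrees(np.arctan2(e[1],e[0])))
k,r=tri({"scene":(358.7,160.3),"side":(255.4,138.7)});print("knee",k,r)
k2,r=tri({"scene":(112.9,239.5),"side":(273.1,354.3)});print("spare",k2,r)
for th in np.radians([0,5,10]):
    pass
c=(FL+FR+BR+BL)/4;print("c",c)
E
```

```text
rim [0.5586 0.1394 0.11  ] [0.7034 0.1367 0.11  ] [0.7068 0.339  0.11  ] [0.5625 0.3436 0.11  ]
side rim [0.5487 0.1319 0.11  ] [0.7006 0.1327 0.11  ]
0.14490862465194462 -1.0572109993646976
0.14437267577110674 -1.8002735776127583
0.20233486362469874 89.03614772536608
0.20420701247198123 88.88151038591552
knee [0.5251 0.214  0.1413] [np.float64(0.0011587745705696722), np.float64(0.0011587745705696963)]
spare [ 0.4769 -0.2912  0.1431] [np.float64(0.0009212003331365867), np.float64(0.0009212003331366299)]
c [0.6328 0.2397 0.11  ]
```

```bash
cat >> h.py <<'E'
from scipy.spatial.transform import Rotation as Ro
def pose():
    s=observe();q=s['tool_rot'];return np.array(s['position']),Ro.from_quat([q[1],q[2],q[3],q[0]]),s
def plan(p,R,tp,tR,n):
    # straight line and slerp in n rows -> rows in tool axes (cm, deg)
    d=(np.array(tp)-p)/n; rv=(R.inv()*tR).as_rotvec()/n; out=[]
    for i in range(n):
        out.append(np.r_[R.inv().apply(d)*100,np.degrees(rv)].round(2)); R=R*Ro.from_rotvec(rv)
    return out
def down(yaw,tilt=0): # tilt: top leans to -y by tilt deg
    y=np.radians(yaw);R=Ro.from_matrix(np.array([[np.cos(y),np.sin(y),0],[np.sin(y),-np.cos(y),0],[0,0,-1]]).T)
    return Ro.from_euler('x',tilt,degrees=True)*R
E
python3 - <<'E'
from h import *
np.set_printoptions(precision=2,suppress=True)
p,R,s=pose()
y0=np.degrees(np.arctan2(*R.as_matrix()[[1,0],0]));print(y0)
p1=np.array([p[0],p[1],.40])
for r in plan(p,R,p1,R,5):print(r)
for r in plan(p1,R,[.522,.19,.40],down(179.99),20):print(r)
print(down(180,15).apply([0,0,1]))
for p in [(490,150),(512,172),(492,200),(468,172)]:print(onz("scene",p,.03))
E
```

```text
24.168001475531536
[ 0.   -0.01 -4.13  0.    0.    0.  ]
[ 0.   -0.01 -4.13  0.    0.    0.  ]
[ 0.   -0.01 -4.13  0.    0.    0.  ]
[ 0.   -0.01 -4.13  0.    0.    0.  ]
[ 0.   -0.01 -4.13  0.    0.    0.  ]
[ 2.77 -2.92  0.   -0.   -0.   -7.79]
[ 3.14 -2.52  0.   -0.   -0.   -7.79]
[ 3.45 -2.07  0.   -0.   -0.   -7.79]
[ 3.7  -1.58  0.   -0.   -0.   -7.79]
[ 3.88 -1.07  0.   -0.   -0.   -7.79]
[ 3.99 -0.53  0.   -0.   -0.   -7.79]
[ 4.03  0.02  0.   -0.   -0.   -7.79]
[ 3.99  0.56  0.   -0.   -0.   -7.79]
[ 3.87  1.1   0.   -0.   -0.   -7.79]
[ 3.69  1.61  0.   -0.   -0.   -7.79]
[ 3.44  2.1   0.   -0.   -0.   -7.79]
[ 3.12  2.54  0.   -0.   -0.   -7.79]
[ 2.75  2.94  0.   -0.   -0.   -7.79]
[ 2.32  3.29 -0.   -0.   -0.   -7.79]
[ 1.86  3.57 -0.   -0.   -0.   -7.79]
[ 1.35  3.79 -0.   -0.   -0.   -7.79]
[ 0.83  3.94 -0.   -0.   -0.   -7.79]
[ 0.29  4.02 -0.   -0.   -0.   -7.79]
[-0.26  4.02 -0.   -0.   -0.   -7.79]
[-0.8   3.94 -0.   -0.   -0.   -7.79]
[-0.    0.26 -0.97]
[0.57 0.58 0.03]
[0.65 0.58 0.03]
[0.69 0.49 0.03]
[0.6  0.49 0.03]
```

Request:
step_arm:
  commands:
    - [[0,0,-4.2,0,0,0,0],[0,0,-4.2,0,0,0,0],[0,0,-4.2,0,0,0,0],[0,0,-4.2,0,0,0,0],[0,0,-4.2,0,0,0,0]]

```text
clock: 0.65
position: [0.2557, -0.5698, 0.4057]
tool_rot: [-0.0, 0.978, 0.209, -0.0]
wrist_force: [-0.6, -1.0, -0.2]
grip_width: 0.012
```

Request:
step_arm:
  commands:
    - [[2.8,-2.9,0,0,0,-7.8,0],[3.1,-2.5,0,0,0,-7.8,0],[3.4,-2.1,0,0,0,-7.8,0],[3.7,-1.6,0,0,0,-7.8,0],[3.9,-1.1,0,0,0,-7.8,0],[4,-0.5,0,0,0,-7.8,0],[4,0,0,0,0,-7.8,0],[4,0.6,0,0,0,-7.8,0],[3.9,1.1,0,0,0,-7.8,0],[3.7,1.6,0,0,0,-7.8,0],[3.4,2.1,0,0,0,-7.8,0],[3.1,2.5,0,0,0,-7.8,0],[2.8,2.9,0,0,0,-7.8,0],[2.3,3.3,0,0,0,-7.8,0],[1.9,3.6,0,0,0,-7.8,0],[1.4,3.8,0,0,0,-7.8,0],[0.8,3.9,0,0,0,-7.8,0],[0.3,4,0,0,0,-7.8,0],[-0.3,4,0,0,0,-7.8,0],[-0.8,3.9,0,0,0,-7.8,0]]

```text
clock: 2.65
position: [0.5198, 0.1909, 0.404]
tool_rot: [-0.0, -0.004, 1.0, -0.0]
wrist_force: [0.9, -1.0, 0.2]
grip_width: -0.0002
```

```bash
python3 - <<'E'
from h import *
np.set_printoptions(precision=3,suppress=True)
p,R,s=pose();print(p,R.as_matrix(),s['joint_positions'],s['wrist_force'],s['grip_width'])
for r in plan(p,R,[.522,.203,.19],down(180,15),6):print(r)
for n in["scene","side"]:
    im=camera(n);cv2.imwrite(f"pics/{n}1.png",im);print(yellow(im))
E
```

```text
[0.52  0.191 0.404] [[-1.    -0.009 -0.   ]
 [-0.009  1.    -0.   ]
 [ 0.    -0.    -1.   ]] [ 0.33   0.142  1.534 -0.     1.466 -1.249] [ 0.916 -0.979  0.221] -0.00017941528926440156
[-0.04  0.2   3.57 -2.5  -0.01  0.08]
[-0.04  0.05  3.57 -2.5  -0.01  0.08]
[-0.04 -0.11  3.57 -2.5  -0.01  0.08]
[-0.04 -0.26  3.56 -2.5  -0.01  0.08]
[-0.04 -0.42  3.55 -2.5  -0.01  0.08]
[-0.04 -0.57  3.53 -2.5  -0.01  0.08]
[(np.int32(81), array([358.1, 160.1])), (np.int32(107), array([112.7, 239.3]))]
[(np.int32(74), array([255.2, 138.9])), (np.int32(230), array([273. , 354.3]))]
```

Request:
step_arm:
  commands:
    - [[0,0.2,3.6,-2.5,0,0,0],[0,0.1,3.6,-2.5,0,0,0],[0,-0.1,3.6,-2.5,0,0,0],[0,-0.3,3.6,-2.5,0,0,0],[0,-0.4,3.6,-2.5,0,0,0],[0,-0.6,3.5,-2.5,0,0,0],[0,0,0,0,0,0,0]]

```text
clock: 3.45
position: [0.5157, 0.1995, 0.1839]
tool_rot: [-0.005, 0.0, 0.992, 0.13]
wrist_force: [-0.0, -0.9, -0.1]
grip_width: 0.0002
```

```bash
python3 - <<'E'
from h import *
np.set_printoptions(precision=3,suppress=True)
p,R,s=pose();print(p,R.as_matrix()[:,2],s['wrist_force'])
a=np.array([.521,.211,.152])
for r in plan(p,R,a,R,4):print(r)
for r in plan(a,R,[.521,.219,.112],R,6):print(r)
for n in["scene","side"]:
    im=camera(n);cv2.imwrite(f"pics/{n}2.png",cv2.resize(im[60:260,230:510],None,fx=2.5,fy=2.5))
E
```

```text
[0.516 0.199 0.184] [-0.01   0.257 -0.966] [-0.043 -0.909 -0.112]
[-0.14  0.07  0.84  0.    0.    0.  ]
[-0.14  0.07  0.84  0.    0.    0.  ]
[-0.14  0.07  0.84  0.    0.    0.  ]
[-0.14  0.07  0.84  0.    0.    0.  ]
[-0.01 -0.04  0.68  0.    0.    0.  ]
[-0.01 -0.04  0.68  0.    0.    0.  ]
[-0.01 -0.04  0.68  0.    0.    0.  ]
[-0.01 -0.04  0.68  0.    0.    0.  ]
[-0.01 -0.04  0.68  0.    0.    0.  ]
[-0.01 -0.04  0.68  0.    0.    0.  ]
```

View pics/scene2.png

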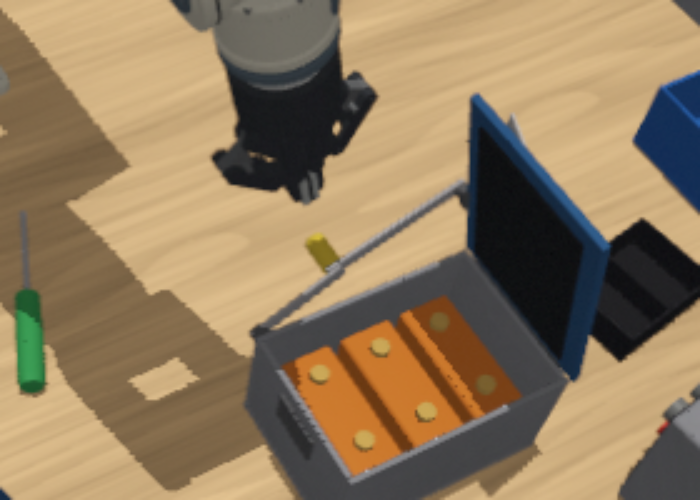

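View pics/side2.png

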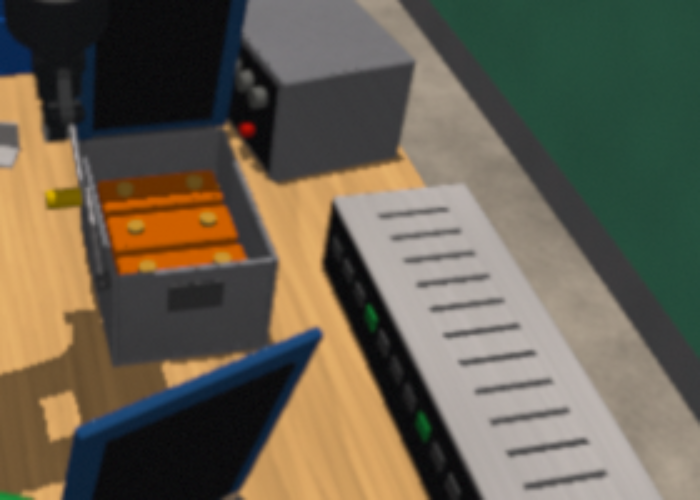

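The fingertip (scene crop (310,195), side crop (62,135)) is over the roller, clear of the lid and the stay. Now I'll press down.

Request:
step_arm:
  commands:
    - [[-0.1,0.1,0.8,0,0,0,0],[-0.1,0.1,0.8,0,0,0,0],[-0.1,0.1,0.8,0,0,0,0],[-0.1,0,0.8,0,0,0,0],[0,0,0.7,0,0,0,0],[0,0,0.7,0,0,0,0]]

```text
clock: 4.15
position: [0.5235, 0.2167, 0.1443]
tool_rot: [-0.0, -0.002, 0.991, 0.13]
wrist_force: [0.5, 0.4, -0.1]
grip_width: -0.0002
```

Request:
step_arm:
  commands:
    - [[0,0,0.7,0,0,0,0],[0,0,0.7,0,0,0,0],[0,0,0.7,0,0,0,0],[0,0,0.7,0,0,0,0],[0,0,0,0,0,0,0]]

```text
clock: 4.65
position: [0.5229, 0.2237, 0.1168]
tool_rot: [-0.001, -0.001, 0.991, 0.13]
wrist_force: [-0.5, 0.2, 0.5]
grip_width: 0.0001
```

```bash
python3 - <<'E'
from h import *
np.set_printoptions(precision=3,suppress=True)
p,R,s=pose();print(p,s['wrist_force'])
for n in["scene","side"]:
    im=camera(n);cv2.imwrite(f"pics/{n}3.png",cv2.resize(im[60:260,230:510],None,fx=2.5,fy=2.5));print(yellow(im))
E
```

```text
[0.523 0.224 0.117] [-0.505  0.219  0.457]
[(np.int32(36), array([358.9, 162.7])), (np.int32(106), array([112.7, 239.3]))]
[(np.int32(67), array([255.2, 139.2])), (np.int32(230), array([273.1, 354.4]))]
```

View pics/scene3.png

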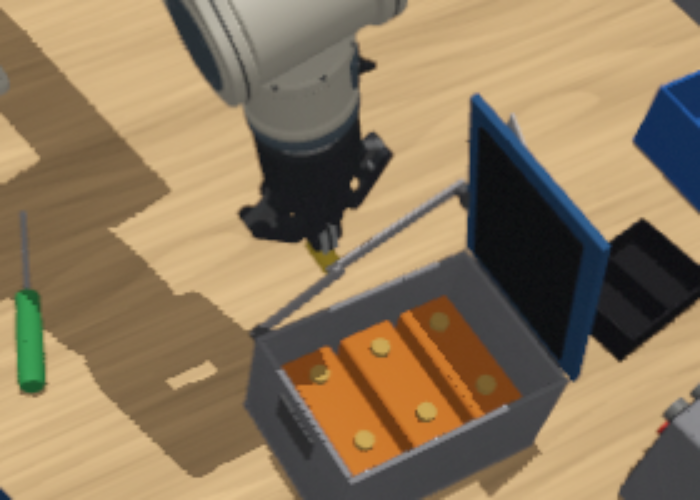

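View pics/side3.png

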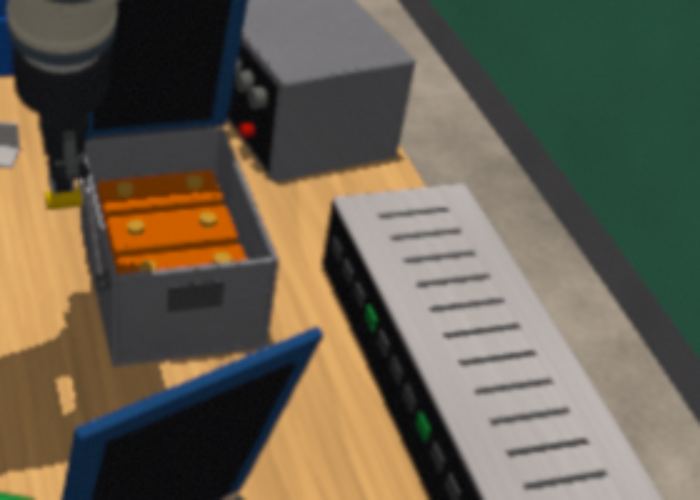

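```bash
python3 - <<'E'
from h import *
p,R,s=pose()
print("tcp proj",proj("scene",p),proj("side",p))
E
```

```text
tcp proj [[360.52095197 165.45545453]] [[254.14384883 144.07030419]]
```

```bash
python3 - <<'E'
from h import *
np.set_printoptions(precision=4,suppress=True)
print(proj("scene",[.5157,.1995,.1839]),proj("side",[.5157,.1995,.1839]))
print(onz("scene",(358.7,160.3),.141),onz("side",(255.4,138.7),.141))
im=camera("wrist");cv2.imwrite("pics/w3.png",im)
im=camera("scene");cv2.imwrite("pics/s3z.png",cv2.resize(im[130:200,320:410],None,fx=8,fy=8,interpolation=cv2.INTER_CUBIC))
E
```

```text
[[352.8368 146.9986]] [[250.9014 126.9037]]
[0.5239 0.2152 0.141 ] [0.5257 0.2128 0.141 ]
```

View pics/w3.png

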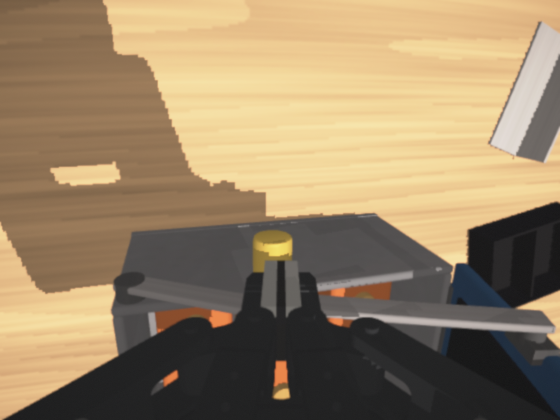

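View pics/s3z.png

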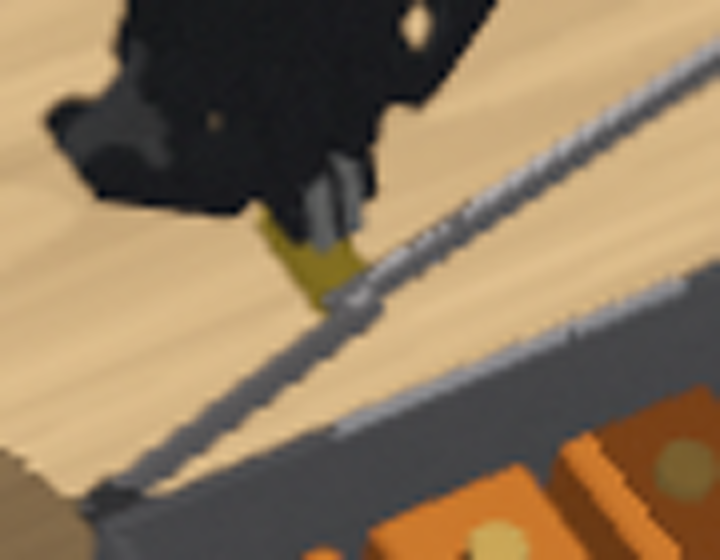

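```bash
python3 - <<'E'
from h import *
np.set_printoptions(precision=4,suppress=True)
print("tip2",tri({"scene":(354,139.2),"side":(254.8,114.8)}))
print("tip3",tri({"scene":(360.3,160.6),"side":(230+64/2.5,60+188/2.5)}))
i=camera_info("wrist");H=np.linalg.inv(i['hand_eye']);f=210/np.tan(np.radians(i['vfov'])/2)
for z in (0,-.01,-.02):
    c=H@[0,0,z,1];print(z,c[:2]/c[2]*f+[i['cx'],i['cy']])
p,R,s=pose();print(p,s['joint_positions'],s['wrist_force'],s['effort'])
E
```

```text
tip2 (array([0.5238, 0.1915, 0.2198]), [np.float64(0.0007215178799769959), np.float64(0.0007215178799767577)])
tip3 (array([0.5278, 0.2161, 0.1465]), [np.float64(0.0015021982365317156), np.float64(0.0015021982365316254)])
0 [279.6463 244.7156]
-0.01 [279.5883 252.998 ]
-0.02 [279.5241 262.1744]
[0.5238 0.2237 0.1182] [ 0.2323  0.4234  1.8769  0.3547  0.812  -1.5831] [-0.48    0.5767  0.2159] [  0.0494 -49.6868 -22.3169   0.7877   0.0176  -0.0002]
```

The reported TCP lies about 20–30 mm past the visible fingertip: the images put the tip near z 0.146, y 0.216, just at the roller, and the force is still about zero. I'll keep pressing in small steps and watch the force.

Request:
step_arm:
  commands:
    - [[0,-0.3,0,0,0,0,0],[0,0,0.5,0,0,0,0],[0,0,0.5,0,0,0,0]]

```text
clock: 5.15
position: [0.5243, 0.2237, 0.1079]
tool_rot: [0.001, -0.001, 0.991, 0.131]
wrist_force: [-0.2, 0.5, 3.2]
grip_width: 0.0
```

Request:
step_arm:
  commands:
    - [[0,0,0.5,0,0,0,0],[0,0,0.5,0,0,0,0]]

```text
clock: 5.35
position: [0.5239, 0.2263, 0.0977]
tool_rot: [0.0, -0.001, 0.991, 0.131]
wrist_force: [0.1, 1.3, 4.1]
grip_width: -0.0003
```

```bash
python3 - <<'E'
from h import *
np.set_printoptions(precision=3,suppress=True)
p,R,s=pose();print(p,s['wrist_force'])
for n in["scene","side"]:
    im=camera(n);print(yellow(im))
    c=im[110:210,320:450] if n=="scene" else im[80:180,215:345]
    cv2.imwrite(f"pics/{n}4.png",cv2.resize(c,None,fx=5,fy=5,interpolation=cv2.INTER_CUBIC))
E
```

```text
[0.524 0.226 0.098] [0.062 1.339 4.064]
[(np.int32(105), array([112.7, 239.2]))]
[(np.int32(30), array([254.9, 144. ])), (np.int32(229), array([273. , 354.3]))]
```

View pics/scene4.png

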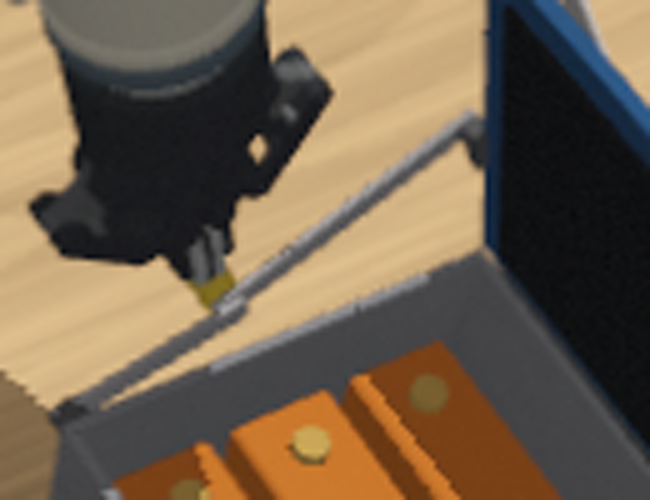

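View pics/side4.png

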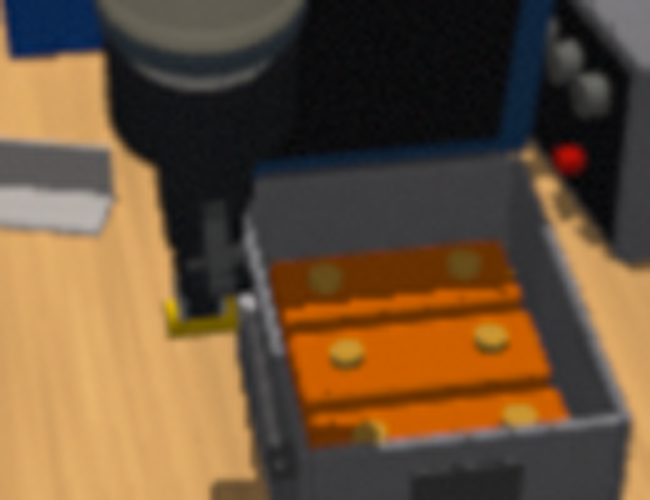

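Contact: 4 N, and the roller is moving down. Continuing.

Request:
step_arm:
  commands:
    - [[0,0,0.5,0,0,0,0],[0,0,0.5,0,0,0,0],[0,0,0.5,0,0,0,0]]

```text
clock: 5.75
position: [0.5235, 0.2302, 0.0831]
tool_rot: [-0.0, -0.001, 0.991, 0.131]
wrist_force: [-1.0, 2.4, 5.7]
grip_width: -0.0
```

Request:
step_arm:
  commands:
    - [[0,0,0.5,0,0,0,0],[0,0.1,0.5,0,0,0,0],[0,0.1,0.5,0,0,0,0]]

```text
clock: 6.05
position: [0.5236, 0.2349, 0.0688]
tool_rot: [-0.0, -0.002, 0.992, 0.13]
wrist_force: [-0.7, -5.9, 5.2]
grip_width: -0.0003
```

```bash
python3 - <<'E'
from h import *
np.set_printoptions(precision=3,suppress=True)
p,R,s=pose();print(p,s['wrist_force'])
for n in["scene","side"]:
    im=camera(n);print(yellow(im))
    c=im[110:210,320:450] if n=="scene" else im[80:180,215:345]
    cv2.imwrite(f"pics/{n}5.png",cv2.resize(c,None,fx=5,fy=5,interpolation=cv2.INTER_CUBIC))
E
```

```text
[0.524 0.235 0.069] [-0.684 -5.907  5.168]
[(np.int32(106), array([112.7, 239.3]))]
[(np.int32(51), array([255. , 152.7])), (np.int32(229), array([273.1, 354.3]))]
```

View pics/scene5.png

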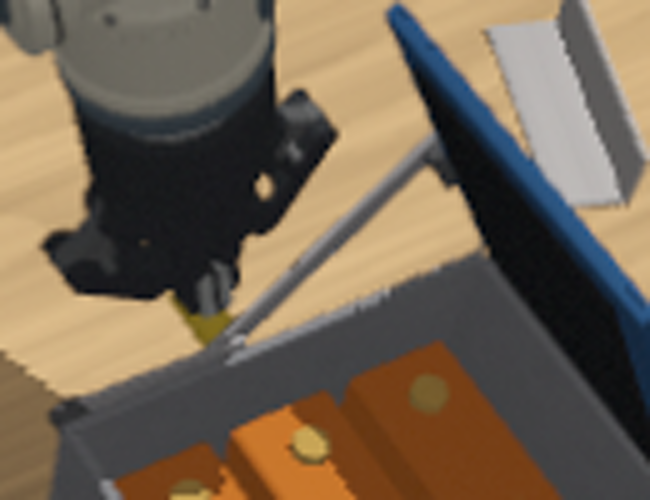

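View pics/side5.png

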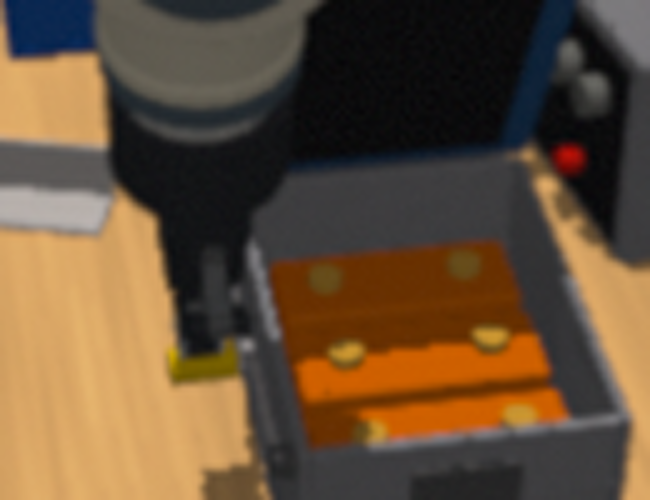

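The knee is well folded: the roller has dropped about 38 mm, the lower link is about level, and the lid is tilting. I'll retract along the tool axis.

Request:
step_arm:
  commands:
    - [[0,-0.2,-1,0,0,0,0],[0,0,-3,0,0,0,0],[0,0,-4,0,0,0,0],[0,0,-4,0,0,0,0],[0,0,-5,0,0,0,0],[0,0,-5,0,0,0,0],[0,0,-5,0,0,0,0],[0,0,-5,0,0,0,0],[0,0,-5,0,0,0,0],[0,0,0,0,0,0,0]]

```text
clock: 7.15
position: [0.5263, 0.1368, 0.4345]
tool_rot: [0.006, -0.002, 0.991, 0.131]
wrist_force: [1.0, 0.5, 0.2]
grip_width: -0.0004
```

```bash
python3 - <<'E'
from h import *
np.set_printoptions(precision=3,suppress=True)
p,R,s=pose();print(p,s['wrist_force'])
for n in["scene","side"]:
    im=camera(n);print(yellow(im))
    c=im[60:260,290:510] if n=="scene" else im[30:190,215:375]
    cv2.imwrite(f"pics/{n}6.png",cv2.resize(c,None,fx=3,fy=3,interpolation=cv2.INTER_CUBIC))
E
```

```text
[0.526 0.137 0.434] [0.996 0.545 0.207]
[(np.int32(78), array([359.6, 171.3])), (np.int32(107), array([112.7, 239.3]))]
[(np.int32(73), array([255. , 151.8])), (np.int32(230), array([273. , 354.3]))]
```

View pics/scene6.png

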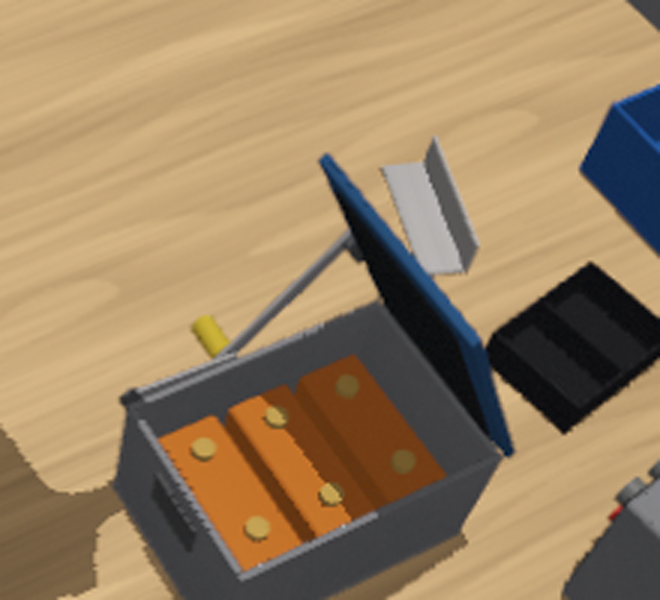

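View pics/side6.png

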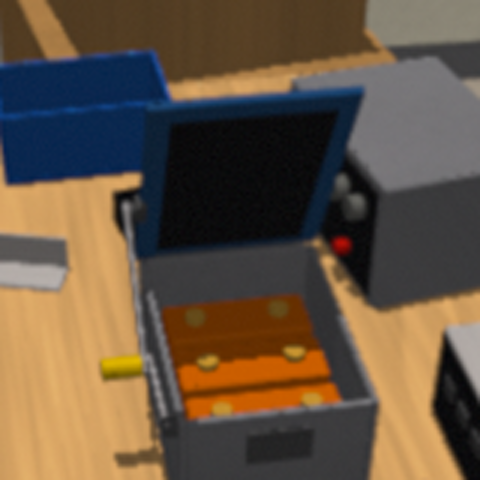

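```bash
python3 - <<'E'
from h import *
np.set_printoptions(precision=4,suppress=True)
k,_=tri({"scene":(360.2,171.7),"side":(255.4,151.8)});print("knee",k,_)
L,_=tri({"scene":(398.3,112),"side":(265,66)});print(L,_)
Q,_=tri({"scene":(450.7,176),"side":(335.7,60.7)});print(Q,_)
for X in(L,Q):print(np.degrees(np.arctan2(X[2]-.11,.343-X[1])),np.hypot(X[2]-.11,.343-X[1]))
c0=np.array([.142,.10]);print("front link deg",np.degrees(np.arctan2(k[2]-.1,k[1]-.142)))
im=camera("scene");cv2.imwrite("pics/s7.png",im[:300,200:]);im=camera("side");cv2.imwrite("pics/d7.png",cv2.resize(im[0:200,150:400],None,fx=3,fy=3))
p,R,s=pose();print(proj("scene",p)-[200,0],(proj("side",p)-[150,0])*3)
E
```

```text
knee [0.5251 0.2255 0.0946] [np.float64(0.0010627615234821248), np.float64(0.0010627615234820706)]
[0.5561 0.253  0.2958] [np.float64(0.0015822824876665698), np.float64(0.0015822824876666702)]
[0.7086 0.2558 0.2911] [np.float64(0.00016622905868095788), np.float64(0.0001662290586811574)]
64.15562684439013 0.20644515758751822
64.30193679099519 0.20103248355224504
front link deg -3.7085319367179896
[[141.1566  65.0894]] [[312.1946  91.3314]]
```

View pics/s7.png

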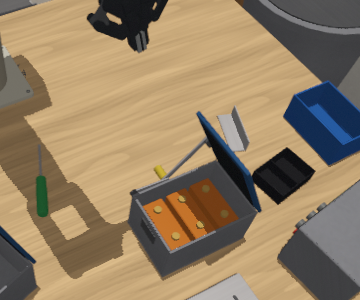

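View pics/d7.png

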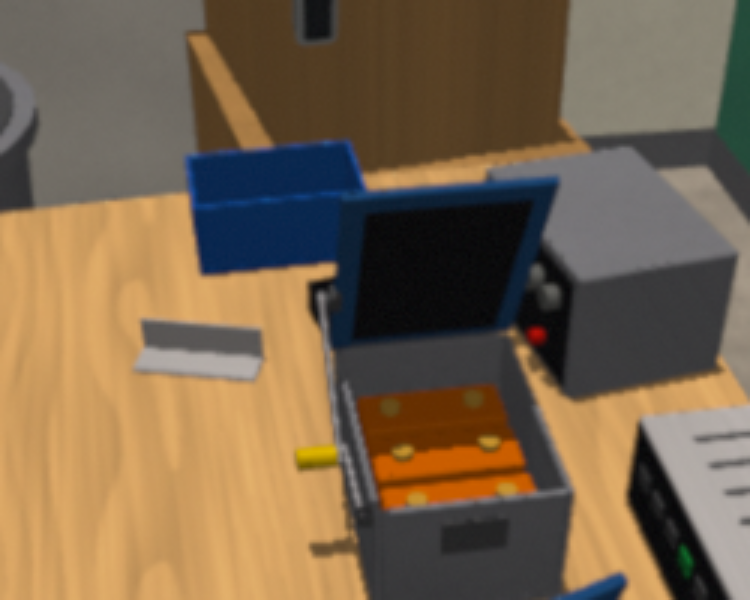

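```bash
python3 - <<'E'
from h import *
np.set_printoptions(precision=3,suppress=True)
p,R,s=pose();z=R.as_matrix()[:,2];print(p,z,s['joint_positions'])
for k in(0,.01,.02,.03,.04):print(k,proj("scene",p-k*z)-[200,0])
im=camera("scene");cv2.imwrite("pics/s8.png",cv2.resize(im[0:80,270:400],None,fx=5,fy=5))
E
```

```text
[0.523 0.138 0.425] [-0.003  0.258 -0.966] [ 0.073  0.09   1.573  0.262  1.466 -1.526]
0 [[141.157  65.089]]
0.01 [[140.384  60.733]]
0.02 [[139.592  56.276]]
0.03 [[138.78   51.715]]
0.04 [[137.948  47.048]]
```

View pics/s8.png

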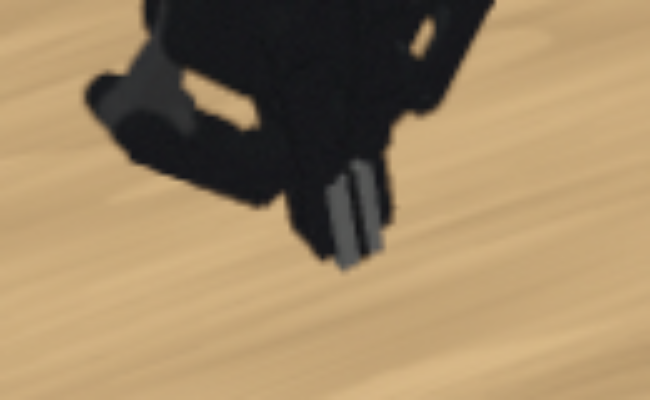

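```bash
python3 - <<'E'
from h import *
np.set_printoptions(precision=2,suppress=True)
p,R,s=pose()
for r in plan(p,R,[.62,.41,.42],down(90),13):print(r)
E
```

```text
[-0.75  2.01  0.57  0.89 -0.92  6.89]
[-0.5   2.09  0.55  0.89 -0.92  6.89]
[-0.23  2.15  0.52  0.89 -0.92  6.89]
[ 0.03  2.17  0.49  0.89 -0.92  6.89]
[ 0.3   2.15  0.45  0.89 -0.92  6.89]
[ 0.57  2.11  0.41  0.89 -0.92  6.89]
[ 0.82  2.03  0.37  0.89 -0.92  6.89]
[ 1.07  1.92  0.33  0.89 -0.92  6.89]
[ 1.29  1.79  0.28  0.89 -0.92  6.89]
[ 1.5   1.62  0.23  0.89 -0.92  6.89]
[ 1.69  1.43  0.18  0.89 -0.92  6.89]
[ 1.85  1.22  0.13  0.89 -0.92  6.89]
[ 1.99  0.99  0.08  0.89 -0.92  6.89]
```

Request:
step_arm:
  commands:
    - [[-0.8,2,0.6,0.9,-0.9,6.9,0],[-0.5,2.1,0.6,0.9,-0.9,6.9,0],[-0.2,2.1,0.5,0.9,-0.9,6.9,0],[0,2.2,0.5,0.9,-0.9,6.9,0],[0.3,2.2,0.4,0.9,-0.9,6.9,0],[0.6,2.1,0.4,0.9,-0.9,6.9,0],[0.8,2,0.4,0.9,-0.9,6.9,0],[1.1,1.9,0.3,0.9,-0.9,6.9,0],[1.3,1.8,0.3,0.9,-0.9,6.9,0],[1.5,1.6,0.2,0.9,-0.9,6.9,0],[1.7,1.4,0.2,0.9,-0.9,6.9,0],[1.8,1.2,0.1,0.9,-0.9,6.9,0],[2,1,0.1,0.9,-0.9,6.9,0],[0,0,0,0,0,0,0]]

```text
clock: 8.8
position: [0.6201, 0.4123, 0.4177]
tool_rot: [-0.002, 0.708, 0.707, -0.002]
wrist_force: [-1.7, -0.6, -0.1]
grip_width: 0.0
```

```bash
python3 - <<'E'
from h import *
np.set_printoptions(precision=2,suppress=True)
p,R,s=pose();print(p,R.as_matrix(),s['joint_positions'],s['wrist_force'])
im=camera("scene");cv2.imwrite("pics/s9.png",cv2.resize(im[0:270,290:560],None,fx=2.2,fy=2.2))
a=[.62,.37,.24]
for r in plan(p,R,a,down(90),5):print(r)
z=R.as_matrix()[:,2];print((proj("scene",p-.028*z)-[290,0])*2.2)
E
```

```text
[0.62 0.41 0.42] [[ 0.    1.   -0.01]
 [ 1.   -0.   -0.  ]
 [-0.   -0.01 -1.  ]] [0.57 0.48 1.05 0.   1.62 0.57] [-1.7  -0.55 -0.06]
[-0.84  0.02  3.55 -0.06  0.01 -0.01]
[-0.84  0.01  3.55 -0.06  0.01 -0.01]
[-0.84  0.01  3.55 -0.06  0.01 -0.01]
[-0.84  0.01  3.55 -0.06  0.01 -0.01]
[-0.84  0.    3.55 -0.06  0.01 -0.01]
[[510.84  94.05]]
```

View pics/s9.png

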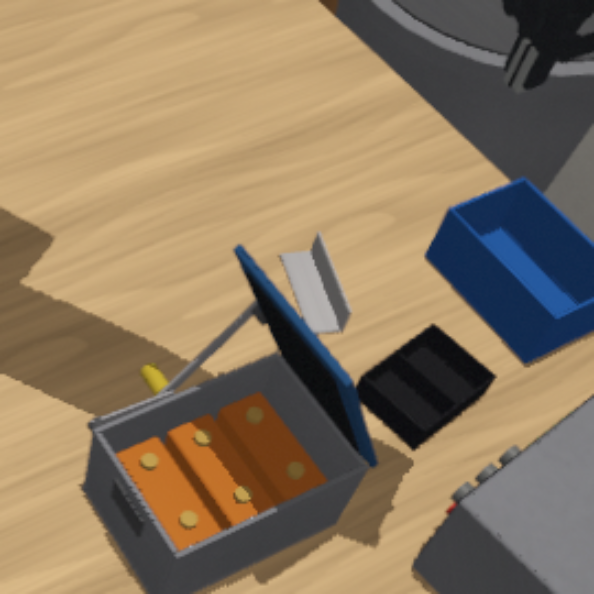

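The fingertip is above and behind the lid. Next I'll descend behind the outer face.

Request:
step_arm:
  commands:
    - [[-0.8,0,3.6,0,0,0,0],[-0.8,0,3.6,0,0,0,0],[-0.8,0,3.6,0,0,0,0],[-0.8,0,3.6,0,0,0,0],[-0.8,0,3.6,0,0,0,0],[-1,0,0,0,0,0,0],[-1,0,0,0,0,0,0],[-1,0,0,0,0,0,0],[-1,0,0,0,0,0,0],[0,0,0,0,0,0,0]]

```text
clock: 9.85
position: [0.6213, 0.3288, 0.2438]
tool_rot: [-0.0, 0.708, 0.706, 0.002]
wrist_force: [-0.3, 0.3, -0.8]
grip_width: 0.0001
```

```bash
python3 - <<'E'
from h import *
np.set_printoptions(precision=3,suppress=True)
p,R,s=pose();print(p,s['wrist_force'])
im=camera("scene");cv2.imwrite("pics/s10.png",cv2.resize(im[0:270,290:560],None,fx=2.2,fy=2.2))
E
```

```text
[0.621 0.329 0.244] [-0.295  0.251 -0.782]
```

View pics/s10.png

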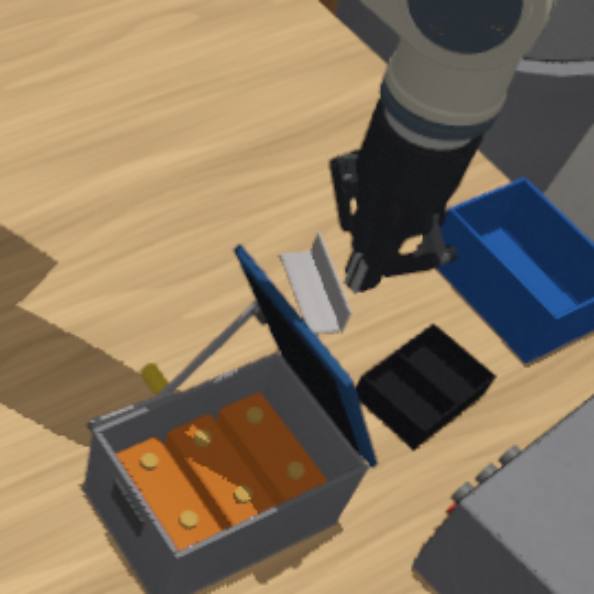

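```bash
python3 - <<'E'
from h import *
np.set_printoptions(precision=2,suppress=True)
p,R,s=pose();q=p.copy()
r=.165
for a in [66,63,60,57,54,51,48,45,42,39,36,33,30,27,24,21,18,15,12,9,6,3,0]:
    t=np.radians(a);c=np.array([.343-r*np.cos(t)+.008*np.sin(t)+.011,.11+r*np.sin(t)+.008*np.cos(t)-.03])
    print(a,c, "dx %.2f dz %.2f"%((c[0]-q[1])*100,-(c[1]-q[2])*100));q[1:]=c
E
```

```text
66 [0.29 0.23] dx -3.53 dz 0.94
63 [0.29 0.23] dx -0.80 dz 0.33
60 [0.28 0.23] dx -0.78 dz 0.38
57 [0.27 0.22] dx -0.76 dz 0.42
54 [0.26 0.22] dx -0.74 dz 0.45
51 [0.26 0.21] dx -0.71 dz 0.49
48 [0.25 0.21] dx -0.68 dz 0.53
45 [0.24 0.2 ] dx -0.66 dz 0.56
42 [0.24 0.2 ] dx -0.63 dz 0.60
39 [0.23 0.19] dx -0.59 dz 0.63
36 [0.23 0.18] dx -0.56 dz 0.66
33 [0.22 0.18] dx -0.52 dz 0.69
30 [0.22 0.17] dx -0.49 dz 0.71
27 [0.21 0.16] dx -0.45 dz 0.74
24 [0.21 0.15] dx -0.41 dz 0.76
21 [0.2  0.15] dx -0.37 dz 0.78
18 [0.2  0.14] dx -0.33 dz 0.80
15 [0.2  0.13] dx -0.29 dz 0.82
12 [0.19 0.12] dx -0.24 dz 0.83
9 [0.19 0.11] dx -0.20 dz 0.84
6 [0.19 0.11] dx -0.15 dz 0.85
3 [0.19 0.1 ] dx -0.11 dz 0.86
0 [0.19 0.09] dx -0.06 dz 0.86
```

Request:
step_arm:
  commands:
    - [[-0.9,0,0.3,0,0,0,0],[-0.9,0,0.3,0,0,0,0],[-0.9,0,0.2,0,0,0,0],[-0.8,0,0.2,0,0,0,0],[-0.8,0,0.3,0,0,0,0]]

```text
clock: 10.4
position: [0.6203, 0.2862, 0.2284]
tool_rot: [-0.001, 0.708, 0.707, 0.0]
wrist_force: [-0.2, -0.8, 0.4]
grip_width: -0.0003
```

Request:
step_arm:
  commands:
    - [[-0.8,0,0.4,0,0,0,0],[-0.8,0,0.4,0,0,0,0],[-0.7,0,0.5,0,0,0,0],[-0.7,0,0.5,0,0,0,0]]

```text
clock: 10.8
position: [0.6205, 0.2565, 0.2105]
tool_rot: [-0.001, 0.708, 0.707, 0.001]
wrist_force: [1.2, 0.1, 3.6]
grip_width: -0.0002
```

```bash
python3 - <<'E'
from h import *
np.set_printoptions(precision=3,suppress=True)
p,R,s=pose();print(p,s['wrist_force'])
im=camera("scene");cv2.imwrite("pics/s11.png",cv2.resize(im[0:270,290:560],None,fx=2.2,fy=2.2))
E
```

```text
[0.62  0.256 0.211] [1.168 0.088 3.605]
```

View pics/s11.png

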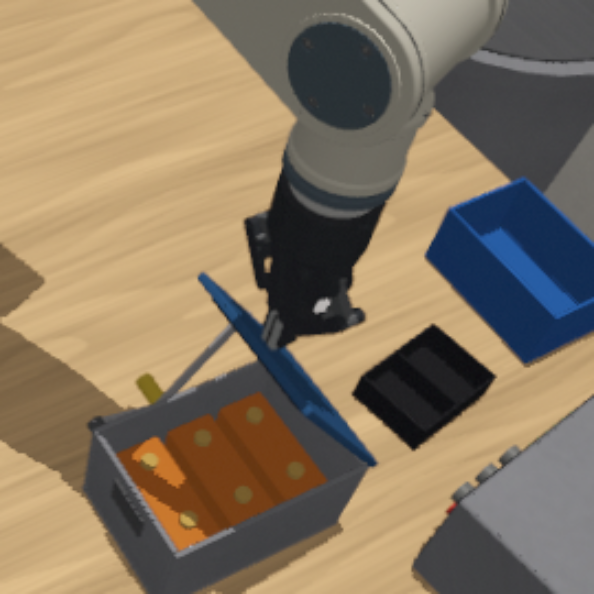

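Pushing with about 3.6 N, and the lid is following (about 50° open). Continuing along the arc.

Request:
step_arm:
  commands:
    - [[-0.7,0,0.5,0,0,0,0],[-0.7,0,0.6,0,0,0,0],[-0.6,0,0.6,0,0,0,0],[-0.6,0,0.6,0,0,0,0],[-0.6,0,0.7,0,0,0,0],[-0.5,0,0.7,0,0,0,0]]

```text
clock: 11.45
position: [0.6202, 0.2193, 0.1728]
tool_rot: [-0.001, 0.708, 0.707, 0.0]
wrist_force: [-1.0, -0.8, 2.3]
grip_width: -0.0
```

Request:
step_arm:
  commands:
    - [[-0.5,0,0.7,0,0,0,0],[-0.5,0,0.7,0,0,0,0],[-0.4,0,0.8,0,0,0,0],[-0.4,0,0.8,0,0,0,0],[-0.3,0,0.8,0,0,0,0]]

```text
clock: 11.95
position: [0.6201, 0.1986, 0.1347]
tool_rot: [-0.001, 0.708, 0.707, 0.0]
wrist_force: [-0.2, -1.0, 1.9]
grip_width: -0.0
```

```bash
python3 - <<'E'
from h import *
np.set_printoptions(precision=3,suppress=True)
p,R,s=pose();print(p,s['wrist_force'])
im=camera("scene");cv2.imwrite("pics/s12.png",cv2.resize(im[60:270,290:500],None,fx=2.8,fy=2.8))
im=camera("side");cv2.imwrite("pics/d12.png",cv2.resize(im[30:230,210:410],None,fx=2.8,fy=2.8))
E
```

```text
[0.62  0.199 0.135] [-0.203 -0.989  1.898]
```

View pics/s12.png

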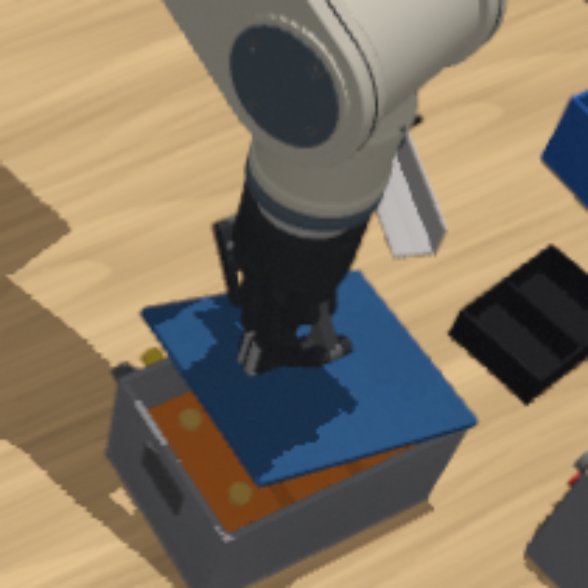

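View pics/d12.png

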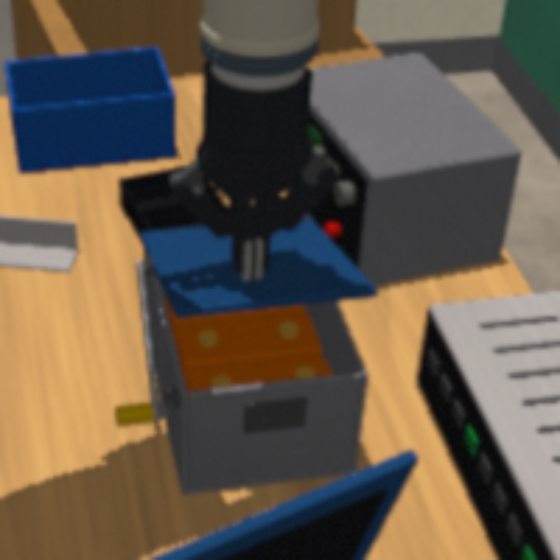

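The lid is about 18° open, tip on the outer face, force about 2 N. Now the last stretch, slower.

Request:
step_arm:
  commands:
    - [[-0.3,0,0.8,0,0,0,0],[-0.3,0,0.8,0,0,0,0],[-0.2,0,0.8,0,0,0,0],[-0.2,0,0.6,0,0,0,0]]

```text
clock: 12.45
position: [0.62, 0.189, 0.1046]
tool_rot: [-0.001, 0.708, 0.707, 0.0]
wrist_force: [0.8, 0.0, 1.1]
grip_width: 0.0001
```

Request:
step_arm:
  commands:
    - [[0,0,0.5,0,0,0,0],[0,0,0.4,0,0,0,0],[0,0,0.3,0,0,0,0]]

```text
clock: 12.75
position: [0.62, 0.189, 0.093]
tool_rot: [-0.001, 0.708, 0.707, 0.0]
wrist_force: [0.2, -1.2, 0.7]
grip_width: 0.0003
```

```bash
python3 - <<'E'
from h import *
np.set_printoptions(precision=3,suppress=True)
p,R,s=pose();print(p,s['wrist_force'])
im=camera("scene");cv2.imwrite("pics/s13.png",cv2.resize(im[60:270,290:500],None,fx=2.8,fy=2.8))
im=camera("side");cv2.imwrite("pics/d13.png",cv2.resize(im[30:230,210:410],None,fx=2.8,fy=2.8))
E
```

```text
[0.62  0.189 0.093] [ 0.181 -1.168  0.725]
```

View pics/d13.png

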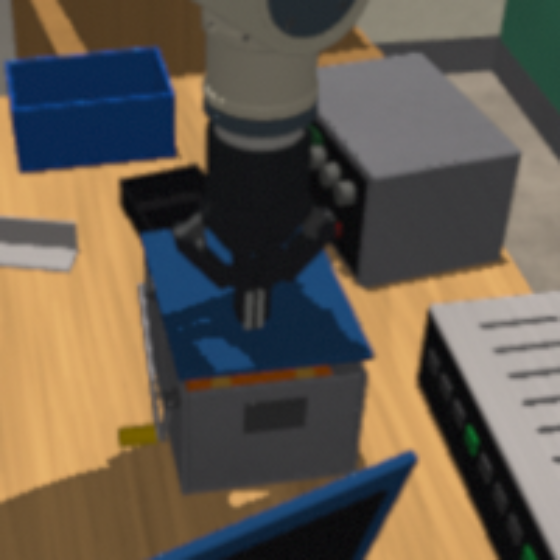

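A gap of about 15 mm is left at the front edge, so I'll keep pressing gently.

Request:
step_arm:
  commands:
    - [[0,0,0.4,0,0,0,0],[0,0,0.3,0,0,0,0]]

```text
clock: 13.05
position: [0.6203, 0.1893, 0.0864]
tool_rot: [-0.001, 0.708, 0.707, 0.001]
wrist_force: [-0.4, -0.8, 0.5]
grip_width: 0.0002
```

Request:
step_arm:
  commands:
    - [[0,0,0.3,0,0,0,0],[0,0,0.2,0,0,0,0]]

```text
clock: 13.25
position: [0.6201, 0.1892, 0.0812]
tool_rot: [-0.001, 0.708, 0.707, 0.0]
wrist_force: [-0.8, -1.1, 1.0]
grip_width: 0.0
```

Request:
step_arm:
  commands:
    - [[0,0,0.2,0,0,0,0],[0,0,0,0,0,0,0]]

```text
clock: 13.45
position: [0.6202, 0.1892, 0.0809]
tool_rot: [-0.001, 0.708, 0.707, 0.001]
wrist_force: [-4.5, -3.2, 12.5]
grip_width: -0.0001
```

```bash
python3 - <<'E'
from h import *
p,R,s=pose();print(p,s['wrist_force'])
im=camera("side");cv2.imwrite("pics/d14.png",cv2.resize(im[80:220,230:390],None,fx=4,fy=4,interpolation=cv2.INTER_CUBIC))
E
```

```text
[0.62021854 0.18919324 0.08088658] [-4.52897666 -3.17582002 12.45394318]
```

View pics/d14.png

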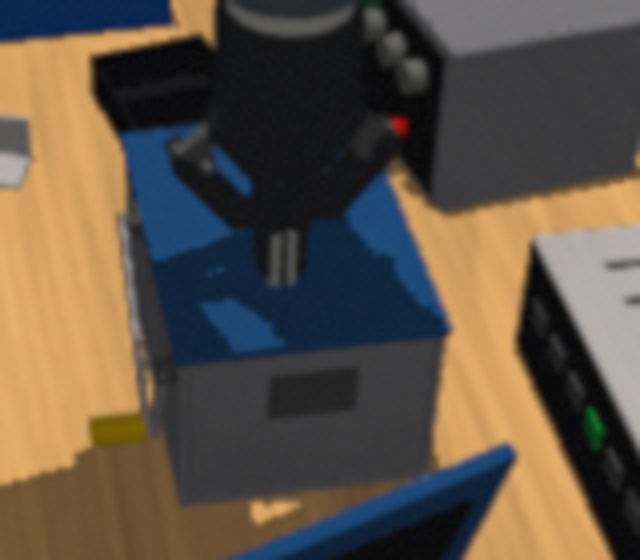

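The lid is on the rim with no gap, and the force has jumped to 12.5 N. I'll lift off straight up.

Request:
step_arm:
  commands:
    - [[0,0,-0.5,0,0,0,0],[0,0,-1,0,0,0,0],[0,0,-2,0,0,0,0],[0,0,-4,0,0,0,0],[0,0,-4,0,0,0,0],[0,0,-4,0,0,0,0],[0,0,-4,0,0,0,0],[0,0,-4,0,0,0,0],[0,0,0,0,0,0,0],[0,0,0,0,0,0,0]]

```text
clock: 14.5
position: [0.6206, 0.189, 0.3159]
tool_rot: [-0.0, 0.708, 0.707, 0.002]
wrist_force: [0.1, 0.4, 0.0]
grip_width: 0.0003
```

```bash
python3 - <<'E'
from h import *
np.set_printoptions(precision=4,suppress=True)
p,R,s=pose();print(p,s['wrist_force'])
a=camera("scene");b=camera("side");ya,yb=yellow(a),yellow(b);print(ya,yb)
cv2.imwrite("pics/d15.png",cv2.resize(b[80:220,230:390],None,fx=4,fy=4,interpolation=cv2.INTER_CUBIC))
cv2.imwrite("pics/s15.png",a)
E
```

```text
[0.6206 0.189  0.3159] [0.0933 0.3556 0.0345]
[(np.int32(106), array([112.7, 239.3]))] [(np.int32(58), array([258.9, 186.8])), (np.int32(232), array([273.1, 354.3]))]
```

View pics/d15.png

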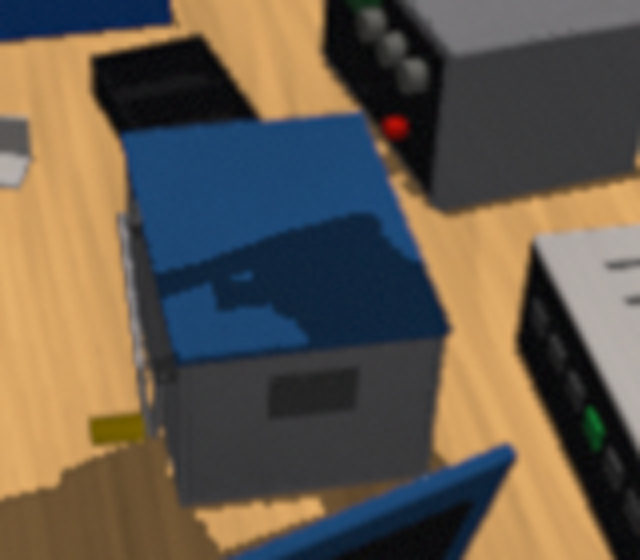

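View pics/s15.png

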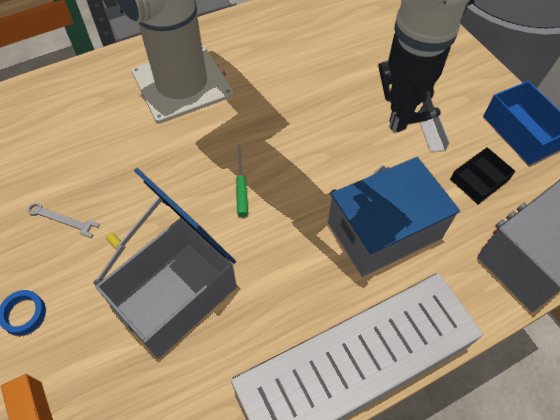

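The lid is flat on the rim: its front edge in side crop runs (180,360)–(445,330), the same as while it was pressed. The spare roller still reads (112.7,239.3) and (273.1,354.3), unchanged. The arm is clear, so I'm handing in.

```bash
python3 -c "
from rig import *
print(finish_job())"
```

```text
the job is handed in; nothing more can be done
None
```

The loaded case is shut. I pushed its roller down about 46 mm until the stay folded, then lowered the lid along its hinge arc with 1–4 N at the points I read. I pressed it onto the rim until the force reached 12.5 N, lifted clear, and handed in at about 14.6 s.

**Last checks:**
- **Stay:** when it folded, the lower link had turned about 34° (0.6 rad) and the lid had moved only about 11° (0.19 rad). I measured these from the images, because the joint values can't be read directly.
- **Lid:** the final side picture shows it flat on the rim with no gap, in the same place as while it was pressed. It was lowered at about 0.5 rad/s.
- **Empty case:** its roller is within 0.1 pixel of where it started in both views.
- **Arm:** about 0.2 m above the lid, with wrist force under 0.4 N.

**Disagreement:** the images and contacts put the real fingertip about 20–37 mm behind the reported TCP. The first push therefore stopped just short of the roller; after that I went by contact force and pictures.

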